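# Close the instrument's service cover and hold it down on its seal

### The arm

A 6-joint arm with a two-finger parallel gripper is mounted at the origin on a cart in front of the work surface, level with it; the furniture and walls round the work are solid. World frame = base frame: x ahead of the robot, y to its left, z up, the work surface at z = 0. Lengths are in m, angles in rad, forces in N, time in s.
With the tool pointing down it reaches from about 0.35 to 0.975 m from the base axis. Payload 17.4 kg.
Tool frame: the origin (TCP) lies at the very end of the fingers, on their centre line; the grasp point (between the pads) lies arm.hold_point_z behind it (arm.hold_point_z is the distance from the TCP to the grasp point, in m); z points along the fingers, y is the line along which they close (so a half turn about z gives the same grasp; the last joint's range is limited). The gripper opens to 85 mm and grips with 20 to 120 N. Pads are 22 mm wide; open, the fingers measure 114 mm over their backs; the gripper's body (76 mm by 85 mm) begins 54 mm behind the grasp point. The pads swing forward as they close: fully open they stand 13 mm farther back than shut.
Start: joints at [1.278, 0.116, 1.442, -0, 1.584, -0.038], TCP at [0.17, 0.653, 0.231] pointing down, gripper open.
Joint ranges: [-2.83, 2.83], [-0.83, 2.19], [0.07, 2.5], [-1.14, 4.28], [0.01, 3], [-2.97, 2.97]. Speed limits (rad/s): [1.89, 1.89, 2.22, 3.14, 3.14, 3.14].

### API

Orientations are given as a unit quaternion [x, y, z, w].
In Python, from plant import arm, camera, calibration, ticket, look_for, regions_of, landmark_of gives the robot as it stands.
- The arm moves only by the shell command python3 -m pendant 'ROWS' [FORCE]. ROWS is text: rows parted by semicolons, each of 7 numbers parted by spaces: the finger opening in m, from 0 to 0.0854, then the shift along the tool's x, y, z in m, then the turn, a rotation vector about the tool's x, y, z in rad. In form: hand dx dy dz rx ry rz; .... A call has 1 to 20 rows; each row is the pose to reach, as a shift and turn from the pose commanded when the call began, along the tool's axes at that moment; what a row does not reach only later rows make up. A row lasts 1/10 s, in which the tool goes at most 50 mm and 8.59 degrees, less where a joint would pass 70% of its speed; a pose out of reach is approached as far as the arm can. A call with a gripper value outside its range is refused whole. The fingers move at their own pace and stop on an object; FORCE is the grip in N (left out, the last holds). Time passes only in rows, so rows that repeat a pose let the fingers close. It gives the time, the measured TCP pose, the force, the opening and the grip force at its end, in the units of the state.
- arm.observe(): the state, without advancing time (a new reading comes with each control period).
- camera(name): name is "scene" or "top"; returns the picture (420x560x3 uint8, red, green, blue); there is no depth.
- calibration(name): a dict with "intrinsics" (3x3 intrinsics, pixels), "xyz" and "orientation" of the camera in the world. Camera axes: x right, y down, z forward; pixel columns grow to the right and rows downward; lengths in m; the calibration is good to about 2 mm. A picture is of the moment at which its call begins. calibration takes no time and is no camera call.
- ticket.finish_job(): hands the job in; it is judged then, once.
Trained networks look in the newest picture that a camera, given by its name, has taken for a name from the list of things; names that differ only in an ending like _2 or _b are one class to them, and where a whole thing is asked for, a point or a joint stands for the part that bears it (a point fixed in the world has none). Each returns a list of dicts, best first, with "score" (0 to 1); they miss things now and then, are a little off and sometimes report something else, mostly with a low value. They report only what shows in the picture. A call takes as long as a camera call. They do not tell look-alikes from the thing itself.
- look_for(camera, name): "point" ([x, y, z] in m, in world coordinates, good to about 4 mm: the middle of the surface that is visible of it).
- regions_of(camera, name): "pixels" (420x560 bool, what is visible of it).
- landmark_of(camera, name): "point" ([x, y, z] in m, in world coordinates, good to about 4 mm: a listed point, or the origin of a listed thing).
The state is a dict: "time": time; "q": joint angles; "joint_vel": joint speeds; "joint_efforts": joint torques, N m; "ee_pos": TCP position; "eef_rot": TCP orientation; "ft_force": force on the tool from outside, world axes, zero at the start; "wrist_torque": the same for the moment, N m; "grip_width": finger opening in m; "gripper_force": force on a finger pad.
Only numpy, scipy, OpenCV 4.12 (cv2) and the standard library are available. Lean on these libraries where they do the work, as an engineer would, in place of code of your own. Each camera call takes 0.05 s, during which the arm holds its last target. There are 200 camera calls.

### The job

Lift the aluminium service cover off its wooden cradle by the black handle and lay it into the recess on top of the blue instrument, latch end over the marked end (the white mark on the rim, opposite the brass sockets). Then turn the red quarter-turn latch clockwise until the white line on it is in line with the white marks on the cover and the rim. Last, press the cover down against its springy seal until it sits flat on the frame all round, and finish while still holding it pressed there; leave the other things on the bench where they are.

Things in the scene. Friction and masses are not known exactly. Their poses are not given: they have to be found in the camera images.
- instrument: blue case 190 x 150 mm (its x, y), fixed; origin at the centre of its underside on the bench; x points to the end whose rim has a white mark, z up. Top recess 155 x 115 mm, centred; case top 55 mm high, outward-leaning dark lips to 62 mm give about 4 mm lead-in a side. In it an aluminium ledge (the frame) at height 50 mm, 9.5 mm wide, and inside that the black sprung seal.
- seal (a joint): travel (m) of the black sprung seal inside the ledge: 0 = up, 3 mm above the ledge; 0.003 = level with it. The loose cover rests on it, underside at 53 mm; 4 N on the seal starts it, 8.5 N (cover's weight, 1.6 to 3.1 N, included) brings the cover onto the rigid ledge. It springs back when let go.
- cover: loose aluminium plate 150 x 110 x 4 mm (its x, y) with black handle and red latch on top, about 0.24 kg; origin at the centre of its underside, x from handle to latch, z up. Fits the recess with its axes along the instrument's (x to x), 2.5 mm clearance a side. Starts on the cradle, underside 24 mm above the bench.
- handle_grip (a point): centre of the black handle bar on the cover: bar 10 mm (cover x) by 64 mm (cover y) by 14 mm high, on two posts, centre at cover x = -20 mm, y = 0, 31 mm above the cover's underside, its top 38 mm above the underside. Axes as the cover's. Grasp from above, closing along cover x.
- latch (a joint): angle (rad) of the latch, growing clockwise from above: 0 = open, wing along cover y; 1.571 = locked, wing and white line along cover x. Turns 0 to 1.9, light friction, stays put, no stop at locked. A tongue to 15 mm below the cover, 30 mm long from the axis, turns with it: to cover +y at 0, under the ledge (+x) when locked; the cover goes in only with the latch below about 0.4.
- latch_grip (a point): grip point on the red wing of the latch, on its turning axis, at cover x = +44 mm, y = 0, 29 mm above the cover's underside; the wing is 10 mm thick, 34 mm long, from 8 to 34 mm above the cover's underside, on a steel disc of 26 mm diameter. Its y axis lies along the wing.
- cradle: wooden cradle, two rails 140 mm long and 24 mm high, 104 mm over all across them, fixed; the cover lies on it at first. Origin at the centre on the bench.
- loupe_by: black loupe, 36 mm diameter, 30 mm high, bystander; origin at its underside
- blower: red rubber dust blower, 61 mm diameter, 104 mm high, bystander; origin at its underside
- pith_pot: white pot, 44 mm diameter, 31 mm high, bystander; origin at its underside
Things that resemble listed ones, but are neither listed nor needed, are in the scene too. There is more than one size of the cover; the job needs the larger.

How it is judged:
On the way, in this order (a step that is already met when the one before it is completed fails the run):
1. the cover lies in the recess on its seal, latch end to the marked end, latch still open (z of cover in the frame of instrument between 0.047 and 0.0545 m and horizontal distance between cover and instrument below 0.006 m and angle between cover's own z axis and vertical below 0.04 rad and x of latch_grip in the frame of instrument above 0.035 m and value of joint latch below 0.9 rad), for 0.2 s.
2. the latch is turned until its line is in line with the marks, the cover still in the recess (value of joint latch between 1.42 and 1.72 rad and z of cover in the frame of instrument below 0.056 m and horizontal distance between cover and instrument below 0.006 m), for 0.2 s.
At the end, for the whole second after the job is handed in: Fingers press the cover (over 2.5 N): underside within 1 mm of the ledge, seal pressed over 2 mm, tilt under 0.03 rad, centre within 6 mm of the instrument's, latch end to the marked end, latch within 0.15 rad of the marks, cover at rest (under 20 mm/s) (value of joint seal above 0.002 m and contact force between the fingers and cover above 2.5 N and z of cover in the frame of instrument between 0.046 and 0.051 m and horizontal distance between cover and instrument below 0.006 m and angle between cover's own z axis and vertical below 0.03 rad and x of latch_grip in the frame of instrument above 0.035 m and value of joint latch between 1.42 and 1.72 rad and linear speed of cover below 0.02 m/s); the arm keeps its last pose, push and grip.
It fails at once if the loupe, the dust blower or the white pot is pushed more than 30 mm (distance of any of loupe_by, blower, pith_pot from where it was at the start of the episode above 0.03 m).
It also fails if it takes over 54 s, if anything falls off the work surface, if the arm or the gripper's body presses on something with over 40 N, if the wrist force passes 120 N, or if a joint passes its speed limit or range.

## Working session

There is one attempt and no reset: what is moved stays moved. The work goes in short steps, Python scripts to look and compute and a shell command to move; the robot and the scene stay as the last step left them, time stands still between calls to the robot, and variables do not carry over. Pictures are saved under pics/ and viewed, at most 10 in all, crops included, and the job is handed in when it is done.

```bash
mkdir -p pics
python3 - <<'E'
from plant import *
import cv2,numpy as np
s=arm.observe();print(s['ee_pos'],s['eef_rot'],arm.hold_point_z,s['time'])
ims=[]
for c in("scene","top"):
    im=camera(c);cv2.imwrite(f'pics/{c}0.png',im[:,:,::-1])
    k=calibration(c);print(c,np.round(k['intrinsics'],1).tolist(),k['xyz'],k['orientation'])
    for n in("instrument","cover","handle_grip","latch_grip","cradle","loupe_by","blower","pith_pot"):
        print(n,[(round(r['score'],2),np.round(r['point'],3).tolist()) for r in landmark_of(c,n)][:4])
E
```

```text
[0.17010643 0.65300931 0.23054317] [ 1.27058518e-01  9.91895044e-01 -5.87746987e-04 -9.94507915e-05] 0.0187 0.0
scene [[439.6, 0.0, 281.8], [0.0, 439.6, 208.6], [0.0, 0.0, 1.0]] [0.24529855 0.57517243 0.9105704 ] [-0.19963929  0.92003723 -0.32733476  0.0807936 ]
instrument [(0.66, [0.667, -0.364, 0.003]), (0.58, [0.512, 0.292, -0.0])]
cover [(0.89, [0.511, -0.152, 0.024]), (0.6, [0.549, 0.045, 0.006])]
handle_grip [(0.6, [0.494, -0.156, 0.056]), (0.57, [0.543, 0.062, 0.023])]
latch_grip [(0.65, [0.56, 0.021, 0.031]), (0.47, [0.552, -0.134, 0.053])]
cradle [(0.64, [0.513, -0.146, 0.003])]
loupe_by [(0.75, [0.436, 0.051, 0.001])]
blower [(0.92, [0.668, -0.368, 0.002])]
pith_pot [(0.49, [0.516, -0.456, -0.003]), (0.36, [0.553, -0.136, 0.053])]
top [[406.7, 0.0, 280.2], [0.0, 406.7, 204.5], [0.0, 0.0, 1.0]] [ 0.35242703 -0.07460925  1.08744578] [ 0.70431048 -0.70400704  0.05895865 -0.06960395]
instrument [(0.62, [0.513, 0.292, 0.0])]
cover [(0.91, [0.512, -0.15, 0.027]), (0.73, [0.55, 0.049, 0.002]), (0.42, [0.513, 0.287, -0.001])]
handle_grip [(0.93, [0.495, -0.155, 0.052]), (0.81, [0.539, 0.058, 0.031])]
latch_grip [(0.52, [0.554, -0.134, 0.052]), (0.52, [0.561, 0.017, 0.03])]
cradle [(0.27, [0.495, -0.158, 0.054])]
loupe_by [(0.46, [0.438, 0.051, -0.002])]
blower [(0.61, [0.665, -0.36, -0.003])]
pith_pot [(0.63, [0.516, -0.457, 0.0])]
```

View pics/top0.png

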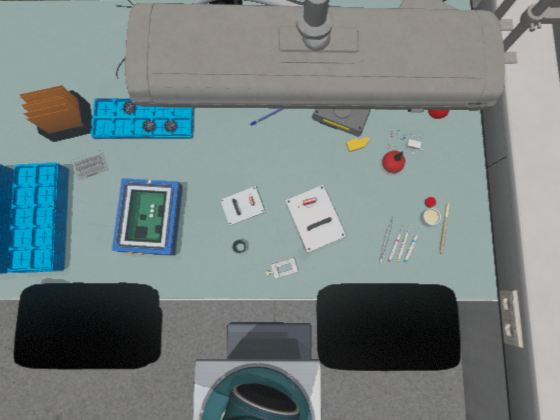

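View pics/scene0.png

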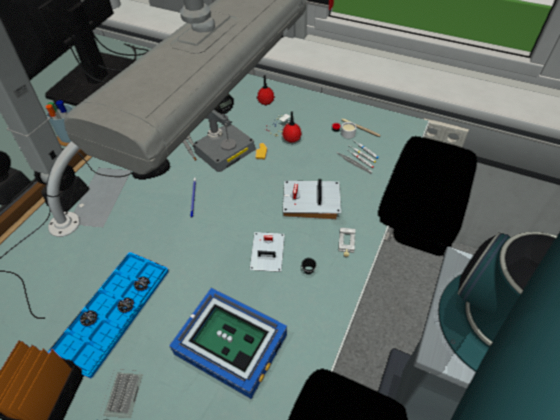

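The top view shows two candidate covers: one on the cradle at (315,218) and a small one flat on the bench at (242,205). The larger one on the cradle fits. The instrument is at (147,217), with the brass sockets at its lower (near) edge at about (125-150,252). I'll confirm this in one crop and measure the outlines.

```bash
cat > h.py <<'E'
from plant import *
import cv2,numpy as np
from scipy.spatial.transform import Rotation as R
def plane(c,px,z):
    k=calibration(c);K=np.array(k['intrinsics']);o=np.array(k['xyz'])
    d=R.from_quat(k['orientation']).apply(np.c_[np.atleast_2d(px),np.ones(len(np.atleast_2d(px)))]@np.linalg.inv(K).T)
    return (o+d*((z-o[2])/d[:,2])[:,None])[:,:2]
def proj(c,p):
    k=calibration(c);v=R.from_quat(k['orientation']).inv().apply(np.atleast_2d(p)-k['xyz'])@np.array(k['intrinsics']).T
    return v[:,:2]/v[:,2:]
def rect(c,mask,z):
    cs,_=cv2.findContours(mask.astype(np.uint8),cv2.RETR_EXTERNAL,cv2.CHAIN_APPROX_NONE)
    p=plane(c,max(cs,key=cv2.contourArea).reshape(-1,2).astype(float),z)
    (x,y),(w,h),a=cv2.minAreaRect((p*1000).astype(np.float32))
    if w<h:a-=90;w,h=h,w
    return round(x,1),round(y,1),round(w,1),round(h,1),round((a+90)%180-90,2)
E
python3 - <<'E'
from h import *
out=[]
for c in("top","scene"):
    im=camera(c);hsv=cv2.cvtColor(im,cv2.COLOR_RGB2HSV)
    white=((hsv[...,2]>150)&(hsv[...,1]<45)).astype(np.uint8)
    for n,zs in(("cover",28),("instrument",50)):
        for r in regions_of(c,n)[:3]:
            m=r['pixels']; ys,xs=np.where(m)
            print(c,n,round(r['score'],2),(xs.mean().round(),ys.mean().round()),rect(c,m,zs/1000))
            mm=cv2.dilate(m.astype(np.uint8),np.ones((5,5)))&white
            lab=cv2.connectedComponentsWithStats(mm)
            i=1+np.argmax(lab[2][1:,4]) if lab[0]>1 else 0
            print('  white',rect(c,lab[1]==i,zs/1000))
    for q in([ .513,.292],[.511,-.152]):
        u,v=proj(c,[*q,.05])[0].astype(int)
        out.append(cv2.resize(im[max(v-50,0):v+50,max(0,u-65):u+65],(390,300),interpolation=cv2.INTER_CUBIC))
cv2.imwrite('pics/crop.png',np.vstack([np.hstack(out[:2]),np.hstack(out[2:])])[:,:,::-1])
E
```

```text
top cover 0.82 (np.float64(242.0), np.float64(205.0)) (546.7, 43.0, 101.3, 74.9, -67.85)
  white (546.9, 43.0, 115.0, 88.9, -67.79)
top instrument 0.97 (np.float64(148.0), np.float64(217.0)) (513.3, 283.1, 194.5, 165.6, -3.03)
  white (515.3, 291.3, 155.2, 115.8, -3.57)
scene cover 0.98 (np.float64(311.0), np.float64(196.0)) (514.0, -149.8, 152.8, 116.5, 24.02)
  white (515.8, -153.4, 163.3, 124.1, 23.53)
scene cover 0.87 (np.float64(267.0), np.float64(252.0)) (542.4, 58.1, 109.1, 74.4, -69.51)
  white (543.1, 57.5, 121.0, 84.0, -68.74)
scene instrument 0.82 (np.float64(230.0), np.float64(342.0)) (511.0, 296.4, 207.9, 162.8, -2.78)
  white (514.8, 290.8, 154.5, 114.4, -3.67)
```

View pics/crop.png

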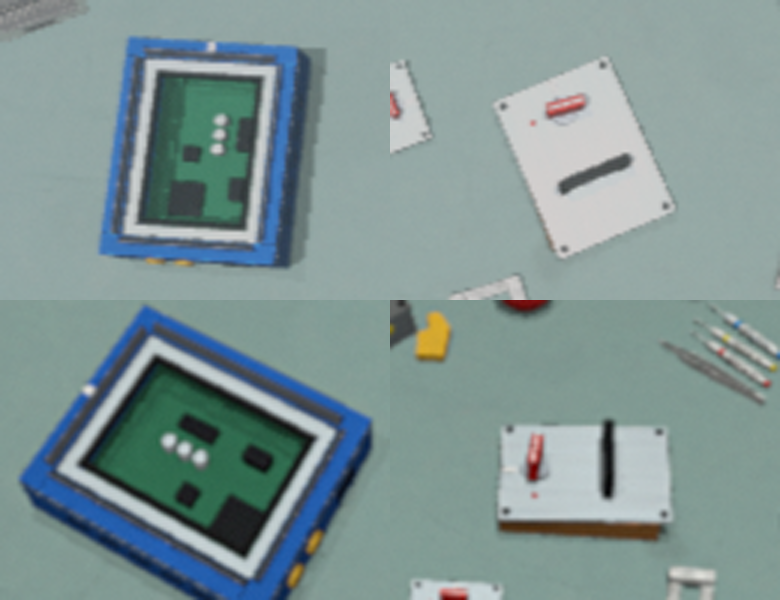

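The crop confirms both. The white rim mark is on the instrument's far (+x) end, with the brass sockets on its near end. The large cover lies on the wooden rails with its latch toward +x. Next is a refined cover pose.

Run:
```python
from h import *
for c in("top","scene"):
    im=camera(c);hsv=cv2.cvtColor(im,cv2.COLOR_RGB2HSV)
    u,v=proj(c,[.511,-.152,.028])[0].astype(int)
    lab=im[v-50:v+50,u-50:u+50]; H=hsv[v-50:v+50,u-50:u+50]
    for sat in(15,20,28):
      m=np.zeros(im.shape[:2],np.uint8); m[v-50:v+50,u-50:u+50]=(H[...,2]>150)&(H[...,1]<sat)
      n,l,st,ce=cv2.connectedComponentsWithStats(m);i=1+np.argmax(st[1:,4]);print(c,sat,rect(c,l==i,.028))
    print(H[50,20:24].tolist(),H[2,2])
    # handle: dark pixels inside
    mm=cv2.morphologyEx((l==i).astype(np.uint8),cv2.MORPH_CLOSE,np.ones((25,25)))
    d=mm&(hsv[...,2]<90); n,l2,st,ce=cv2.connectedComponentsWithStats(d.astype(np.uint8));j=1+np.argmax(st[1:,4]);print(' handle',rect(c,l2==j,.062))
    d=mm&(hsv[...,1]>110); n,l2,st,ce=cv2.connectedComponentsWithStats(d.astype(np.uint8));j=1+np.argmax(st[1:,4]);print(' latch',rect(c,l2==j,.052))
s=arm.observe();print(R.from_quat(s['eef_rot']).as_matrix().round(3))
```

```text
top 15 (512.3, -150.1, 150.5, 111.7, 22.87)
top 20 (512.3, -150.0, 152.2, 112.8, 22.8)
top 28 (530.7, -157.8, 222.2, 202.1, -36.46)
[[85, 27, 170], [84, 29, 169], [85, 26, 168], [85, 27, 169]] [ 85  29 168]
 handle (492.3, -156.3, 60.4, 7.3, -67.13)
 latch (550.0, -133.6, 27.1, 3.2, -75.8)
scene 15 (387.2, -80.1, 35.0, 12.0, 15.15)
scene 20 (511.3, -147.9, 148.9, 109.8, 22.46)
scene 28 (510.8, -148.6, 151.6, 110.5, 22.29)
[[81, 41, 148], [81, 30, 134], [86, 13, 161], [86, 9, 196]] [ 22 192 213]
 handle (486.4, -139.8, 79.1, 7.8, -68.13)
 latch (548.5, -121.2, 38.2, 7.8, -66.32)
[[-0.968  0.252  0.   ]
 [ 0.252  0.968  0.   ]
 [-0.     0.    -1.   ]]
```

```bash
python3 - <<'E'
from h import *
for z in(.3,.35,.4,.45,.5,.55,.6):print(z,plane("top",[[127,107.],[495,107.]],z).round(3).tolist(),plane("scene",[[148,160.],[305,15]],z).round(3).tolist())
def rows(px,py,pz,yaw):
    s=arm.observe();R0=R.from_quat(s['eef_rot'])
    y=np.array([np.cos(yaw),np.sin(yaw),0]);z=np.array([0,0,-1.]);x=np.cross(y,z)
    R1=R.from_matrix(np.c_[x,y,z]);return R0.inv().apply(np.array([px,py,pz])-s['ee_pos']).round(4),(R0.inv()*R1).as_rotvec().round(4)
h=arm.hold_point_z
for z in(.2,):print(rows(.4935,-.1572,z,np.radians(22.7)))
E
cat >> h.py <<'E'
def rows(px,py,pz,deg):
    s=arm.observe();R0=R.from_quat(s['eef_rot']);a=np.radians(deg)
    y=np.array([np.cos(a),np.sin(a),0]);z=np.array([0,0,-1.]);x=np.cross(y,z)
    R1=R.from_matrix(np.c_[x,y,z]);print(R0.inv().apply(np.array([px,py,pz])-s['ee_pos']).round(4),(R0.inv()*R1).as_rotvec().round(4))
E
```

```text
0.3 [[0.703, 0.255], [0.7, -0.501]] [[0.762, 0.119], [0.703, -0.541]]
0.35 [[0.681, 0.234], [0.677, -0.474]] [[0.72, 0.157], [0.665, -0.45]]
0.4 [[0.659, 0.213], [0.655, -0.447]] [[0.678, 0.194], [0.628, -0.358]]
0.45 [[0.636, 0.192], [0.633, -0.42]] [[0.635, 0.231], [0.59, -0.267]]
0.5 [[0.614, 0.171], [0.611, -0.393]] [[0.593, 0.269], [0.553, -0.175]]
0.55 [[0.592, 0.151], [0.589, -0.366]] [[0.551, 0.306], [0.515, -0.084]]
0.6 [[0.57, 0.13], [0.567, -0.339]] [[0.508, 0.343], [0.478, 0.007]]
(array([-0.5172, -0.7027,  0.0314]), array([0.    , 0.    , 0.9198]))
```

```bash
python3 -m pendant '0.04 -0.025 -0.035 0.02 0 0 0.05;0.04 -0.05 -0.07 0.03 0 0 0.1;0.04 -0.08 -0.11 0.03 0 0 0.15;0.04 -0.11 -0.15 0.03 0 0 0.2;0.04 -0.14 -0.19 0.03 0 0 0.25;0.04 -0.17 -0.23 0.03 0 0 0.3;0.04 -0.2 -0.27 0.03 0 0 0.36;0.04 -0.23 -0.31 0.03 0 0 0.41;0.04 -0.26 -0.35 0.03 0 0 0.46;0.04 -0.29 -0.39 0.03 0 0 0.52;0.04 -0.32 -0.43 0.03 0 0 0.57;0.04 -0.35 -0.47 0.03 0 0 0.62;0.04 -0.38 -0.51 0.03 0 0 0.68;0.04 -0.41 -0.55 0.03 0 0 0.73;0.04 -0.44 -0.59 0.03 0 0 0.78;0.04 -0.47 -0.63 0.03 0 0 0.84;0.04 -0.5 -0.67 0.03 0 0 0.89;0.04 -0.5172 -0.7027 0.0314 0 0 0.92;0.04 -0.5172 -0.7027 0.0314 0 0 0.92;0.04 -0.5172 -0.7027 0.0314 0 0 0.92' 40
python3 -c "
from h import *
rows(.4935,-.1572,.0365,22.7)"
```

```text
time: 3.3
ee_pos: [0.4934, -0.1576, 0.1996]
eef_rot: [0.555, 0.832, 0.0, -0.0]
ft_force: [1.0, 0.7, 0.4]
grip_width: 0.04
gripper_force: 0.0
[0.0002 0.0003 0.1631] [-0.0004 -0.0007 -0.0015]
```

```bash
python3 -m pendant '0.04 0 0 0.04 0 0 0;0.04 0 0 0.08 0 0 0;0.04 0 0 0.11 0 0 0;0.04 0 0 0.13 0 0 0;0.04 0 0 0.15 0 0 0;0.04 0 0 0.163 0 0 0;0.04 0 0 0.163 0 0 0;0.04 0 0 0.163 0 0 0' 40
python3 - <<'E'
from h import *
im=camera("scene");cv2.imwrite('pics/g.png',cv2.resize(im[140:260,200:400],(800,480))[:,:,::-1])
E
```

```text
time: 4.1
ee_pos: [0.4938, -0.1568, 0.0377]
eef_rot: [0.554, 0.833, 0.0, 0.0]
ft_force: [0.3, 0.6, -0.9]
grip_width: 0.04
gripper_force: 0.0
```

View pics/g.png

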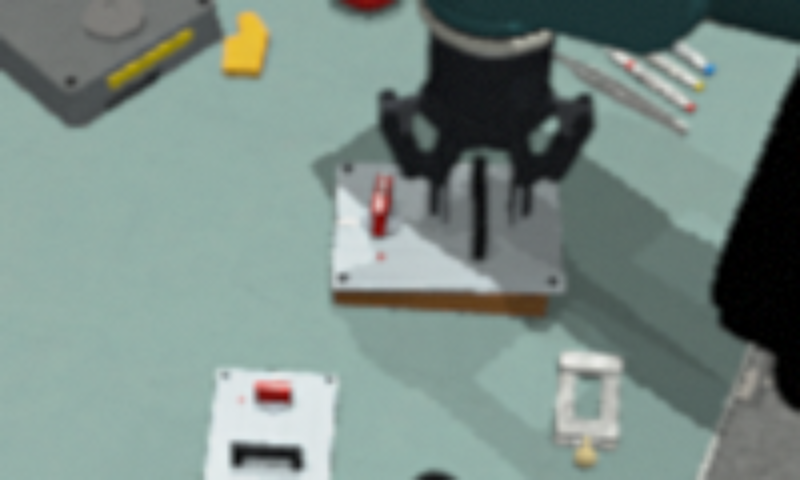

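The bar at (478,210) stands midway between the fingers at (437,213) and (518,213), so I'm closing and lifting.

```bash
python3 -m pendant '0 0 0 0 0 0 0;0 0 0 0 0 0 0;0 0 0 0 0 0 0;0 0 0 0 0 0 0;0 0 0 0 0 0 0;0 0 0 0 0 0 0;0 0 0 -0.01 0 0 0;0 0 0 -0.03 0 0 0;0 0 0 -0.06 0 0 0;0 0 0 -0.09 0 0 0;0 0 0 -0.12 0 0 0;0 0 0 -0.13 0 0 0;0 0 0 -0.13 0 0 0' 70
python3 - <<'E'
from h import *
p=np.array([.515,.291]);a=np.radians(-3.6);q=p-.02*np.array([np.cos(a),np.sin(a)]);print(q)
rows(*q,.1677,-3.6)
for c in("scene",):
    im=camera(c);hsv=cv2.cvtColor(im,cv2.COLOR_RGB2HSV);cv2.imwrite('pics/l.png',cv2.resize(im[100:260,180:420],(720,480))[:,:,::-1])
E
```

```text
time: 5.45
ee_pos: [0.4939, -0.1573, 0.1681]
eef_rot: [0.554, 0.832, 0.0, 0.001]
ft_force: [-0.8, 0.5, -3.1]
grip_width: 0.0084
gripper_force: 68.4
[0.49503947 0.29225581]
[4.144e-01 1.744e-01 1.000e-04] [0.0019 0.0011 0.4588]
```

View pics/l.png

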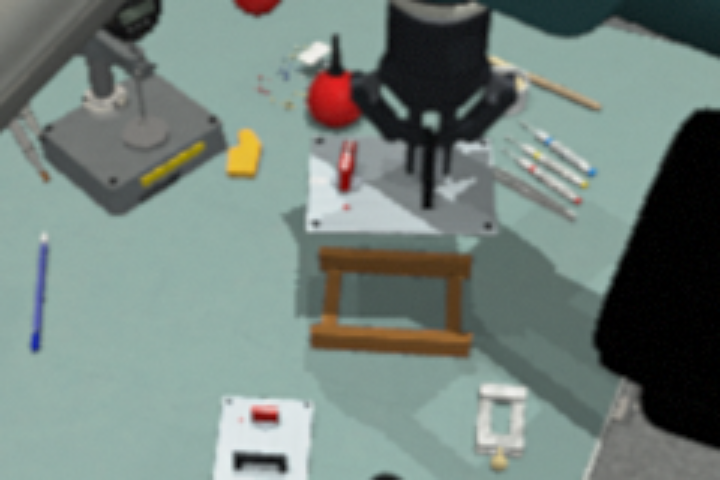

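The cover is in the gripper at (400,185), level, with the cradle left behind at (390,305). Now carrying it over.

```bash
python3 -m pendant '0 0.02 0.008 0 0 0 0.03;0 0.05 0.02 0 0 0 0.06;0 0.08 0.034 0 0 0 0.1;0 0.11 0.046 0 0 0 0.13;0 0.14 0.059 0 0 0 0.16;0 0.17 0.072 0 0 0 0.19;0 0.2 0.084 0 0 0 0.22;0 0.23 0.097 0 0 0 0.25;0 0.26 0.109 0 0 0 0.29;0 0.29 0.122 0 0 0 0.32;0 0.32 0.135 0 0 0 0.35;0 0.35 0.147 0 0 0 0.39;0 0.38 0.16 0 0 0 0.42;0 0.4 0.168 0 0 0 0.44;0 0.4144 0.1744 0 0 0 0.459;0 0.4144 0.1744 0 0 0 0.459;0 0.4144 0.1744 0 0 0 0.459;0 0.4144 0.1744 0 0 0 0.459'
cat > m.py <<'E'
from h import *
import sys
zc=arm.observe()['ee_pos'][2]+.0187-.031
p=arm.observe();print(p['ee_pos'].round(4),'zc',zc)
for c in("top","scene"):
    im=camera(c);hsv=cv2.cvtColor(im,cv2.COLOR_RGB2HSV)
    for r in landmark_of(c,"latch_grip")[:2]+landmark_of(c,"handle_grip")[:2]: print(c,round(r['score'],2),r['point'].round(3) if hasattr(r['point'],'round') else r['point'])
    for r in regions_of(c,"cover")[:3]:
        m=r['pixels'];ys,xs=np.where(m);print(c,'reg',round(r['score'],2),xs.mean().round(),ys.mean().round(),rect(c,m,zc+.004))
    u,v=proj(c,[.515,.291,zc])[0].astype(int)
    cv2.imwrite(f'pics/{sys.argv[1]}_{c}.png',cv2.resize(im[max(v-75,0):v+75,max(u-100,0):u+100],(400,300),interpolation=cv2.INTER_CUBIC)[:,:,::-1])
a,b=[cv2.imread(f'pics/{sys.argv[1]}_{c}.png') for c in("top","scene")];cv2.imwrite(f'pics/{sys.argv[1]}.png',np.hstack([a,b]))
E
python3 m.py ov
```

```text
time: 7.3
ee_pos: [0.4944, 0.2917, 0.1659]
eef_rot: [0.729, 0.684, -0.001, -0.0]
ft_force: [0.2, -0.5, -2.8]
grip_width: 0.0086
gripper_force: 68.4
[0.4944 0.2917 0.1659] zc 0.1536272598101715
top 0.64 [0.5568, 0.2864, 0.1812]
top 0.63 [0.5553, 0.017, 0.0297]
top 0.73 [0.4976, 0.2946, 0.1803]
top reg 0.93 141.0 205.0 (513.6, 285.6, 149.6, 109.2, -3.55)
top reg 0.62 243.0 205.0 (522.4, 27.2, 91.3, 66.3, -66.48)
scene 0.65 [0.5574, 0.2859, 0.1796]
scene 0.71 [0.492, 0.2916, 0.1856]
scene 0.7 [0.6692, -0.3638, 0.0009]
```

View pics/ov.png

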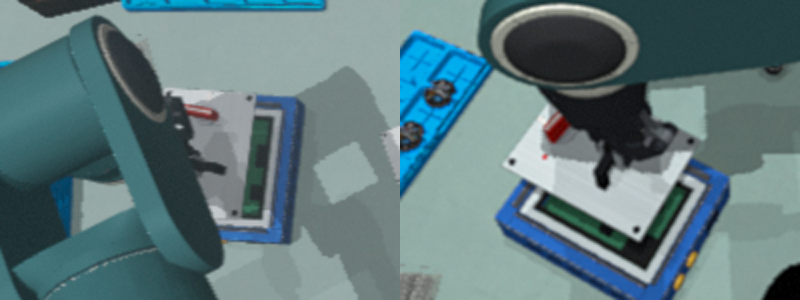

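Top crop: the cover is over the recess at (215,150), about square to it. Scene crop: it is level, with the latch end to the far, marked side. I'll descend to just above the lips and compare the edges there.

```bash
python3 -m pendant '0 0 0 0.02 0 0 0;0 0 0 0.045 0 0 0;0 0 0 0.06 0 0 0;0 0 0 0.067 0 0 0;0 0 0 0.067 0 0 0;0 0 0 0.067 0 0 0'
python3 m.py ov2
python3 - <<'E'
from h import *
# edges of the white cover in each view: raw image crop, big
for c in("top","scene"):
    im=camera(c);np.save(f'pics/{c}.npy',im)
    hsv=cv2.cvtColor(im,cv2.COLOR_RGB2HSV)
u,v=proj("scene",[.515,.291,.085])[0].astype(int)
im=np.load('pics/scene.npy');cv2.imwrite('pics/big.png',cv2.resize(im[v-65:v+65,u-85:u+85],(765,585),interpolation=cv2.INTER_CUBIC)[:,:,::-1]);print(u-85,v-65)
E
```

```text
time: 8.3
ee_pos: [0.495, 0.2926, 0.1009]
eef_rot: [0.729, 0.684, 0.001, 0.0]
ft_force: [-0.0, 0.7, -1.7]
grip_width: 0.0085
gripper_force: 68.3
[0.495  0.2926 0.1009] zc 0.08856926745037244
top 0.45 [0.5561, 0.2884, 0.1137]
top 0.44 [0.5584, 0.0184, 0.0306]
top 0.88 [0.4957, 0.2903, 0.115]
top 0.8 [0.5447, 0.0609, 0.0321]
top reg 0.88 242.0 205.0 (534.2, 35.3, 92.6, 69.7, -69.25)
top reg 0.67 150.0 209.0 (514.2, 279.0, 148.8, 97.4, -0.1)
top reg 0.67 239.0 245.0 (432.6, 40.0, 32.0, 29.3, -89.95)
scene 0.64 [0.5618, 0.2888, 0.1179]
scene 0.54 [0.5618, 0.017, 0.0349]
scene 0.92 [0.4905, 0.2943, 0.1183]
scene 0.53 [0.5422, 0.0604, 0.0256]
scene reg 0.72 267.0 238.0 (533.1, 64.2, 68.6, 36.4, 24.76)
scene reg 0.69 225.0 338.0 (513.0, 292.5, 150.4, 111.2, -3.56)
141 263
```

View pics/big.png

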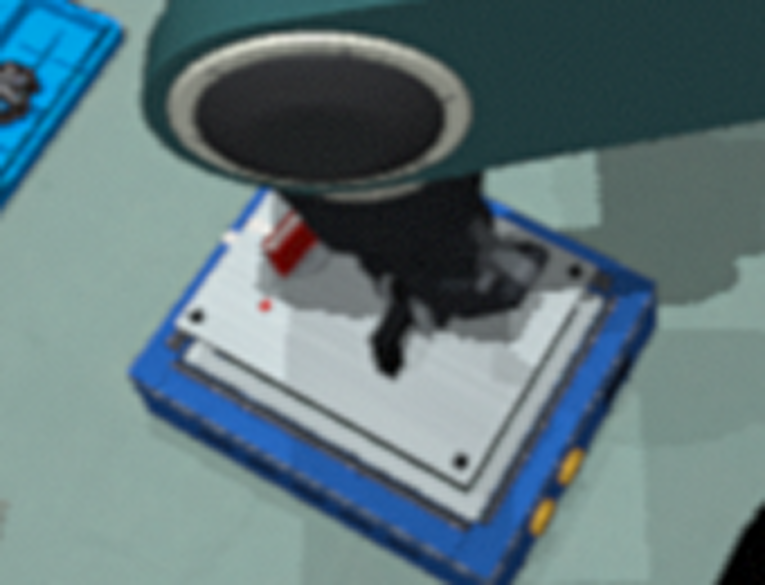

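The cover hovers above the recess with the latch end at the white rim mark. Its corners are at (177,325), (468,490) and about (600,270), and the ledge corner is at (478,522). I'll back-project these.

Run:
```python
from h import *
f=lambda p:(np.array(p)+.5)/4.5-.5+[141,263]
def loc(w,c=(.515,.291),a=-3.6):
    return ((R.from_euler('z',-a,degrees=True).as_matrix()[:2,:2]@(w-np.array(c)).T).T*1000).round(1)
print('cover L,B (top face z .0926)',loc(plane("scene",f([[177,325],[466,486]]),.0926)),'want 75,55 / -75,55')
print('ledge B',loc(plane("scene",f([[478,522],[187,357]]),.05)),'(77.5,57.5)')
# white mask edges in both, fit of centre: sample edges by line fit
for c in("scene","top"):
    im=np.load(f'pics/{c}.npy').astype(float)
    g=cv2.cvtColor(im.astype(np.uint8),cv2.COLOR_RGB2GRAY).astype(float)
    a=np.radians(-3.6);M=np.array([[np.cos(a),-np.sin(a)],[np.sin(a),np.cos(a)]])
    for name,pts,n in(("y+",[(x,55) for x in range(-65,66,10)],(0,1)),("x-",[(-75,y) for y in range(-45,46,10)],(-1,0)),("y-",[(x,-55) for x in range(-65,66,10)],(0,-1)),("x+",[(75,y) for y in range(-45,46,10)],(1,0))):
        res=[]
        for t in np.arange(-10,12,1.):
            q=np.array(pts)+np.array(n)*t
            w=np.c_[q/1000@M.T+[.515,.291],np.full(len(q),.0926)]
            uv=proj(c,w).astype(np.float32)
            res.append(np.median(cv2.remap(g.astype(np.float32),uv[:,0],uv[:,1],cv2.INTER_LINEAR)))
        print(c,name,np.round(res).astype(int).tolist())
```

```text
cover L,B (top face z .0926) [[ 70.5  56.5]
 [-77.1  56.5]] want 75,55 / -75,55
ledge B [[-78.7  56.2]
 [ 75.9  55.7]] (77.5,57.5)
scene y+ [191, 193, 193, 193, 193, 194, 194, 194, 193, 190, 180, 154, 121, 108, 127, 155, 178, 186, 190, 189, 183, 169]
scene x- [185, 186, 187, 187, 186, 186, 188, 189, 190, 189, 182, 171, 143, 122, 117, 133, 155, 167, 174, 175, 171, 161]
scene y- [34, 33, 34, 38, 40, 42, 46, 46, 44, 43, 39, 36, 35, 45, 53, 59, 67, 72, 76, 78, 78, 81]
scene x+ [192, 197, 197, 201, 203, 197, 180, 157, 129, 106, 105, 109, 122, 137, 150, 156, 160, 161, 161, 160, 160, 160]
top y+ [54, 54, 57, 53, 52, 52, 52, 53, 56, 61, 66, 71, 76, 75, 75, 76, 83, 90, 96, 100, 101, 102]
top x- [82, 86, 89, 94, 98, 101, 103, 106, 107, 107, 100, 95, 90, 86, 84, 86, 90, 84, 78, 86, 93, 97]
top y- [151, 151, 152, 154, 154, 155, 155, 154, 153, 149, 141, 120, 96, 81, 74, 77, 87, 102, 117, 131, 139, 142]
top x+ [181, 184, 185, 187, 189, 190, 193, 185, 158, 135, 121, 113, 108, 105, 105, 108, 109, 110, 112, 116, 122, 131]
```

```bash
python3 -m pendant '0 0 0.002 0 0 0 0;0 0 0.002 0.008 0 0 0;0 0 0.002 0.015 0 0 0;0 0 0.002 0.02 0 0 0;0 0 0.002 0.025 0 0 0;0 0 0.002 0.029 0 0 0;0 0 0.002 0.032 0 0 0;0 0 0.002 0.032 0 0 0;0 0 0.002 0.032 0 0 0'
python3 -m pendant '0 0 0 0.001 0 0 0;0 0 0 0.002 0 0 0;0 0 0 0.003 0 0 0;0 0 0 0.003 0 0 0;0 0 0 0.003 0 0 0'
```

```text
time: 9.7
ee_pos: [0.4966, 0.2924, 0.068]
eef_rot: [0.729, 0.684, 0.0, 0.0]
ft_force: [-0.9, 0.1, -2.8]
grip_width: 0.0081
gripper_force: 68.4
time: 10.2
ee_pos: [0.4967, 0.2924, 0.0653]
eef_rot: [0.729, 0.684, 0.0, 0.0]
ft_force: [-2.0, -0.6, 4.3]
grip_width: 0.0086
gripper_force: 69.3
```

Underside is at 53 mm with about 6.5 N of contact, so it's on the seal. Now I'll release, rise and check.

```bash
python3 -m pendant '0.035 0 0 0 0 0 0;0.035 0 0 0 0 0 0;0.035 0 0 0 0 0 0;0.035 0 0 0 0 0 0;0.035 0 0 -0.02 0 0 0;0.035 0 0 -0.06 0 0 0;0.035 0 0 -0.075 0 0 0;0.035 0 0 -0.075 0 0 0'
python3 - <<'E'
from h import *
for c in("scene","top"):
    im=camera(c)
    for n in("latch_grip","handle_grip","cover"):
        print(c,n,[(round(r['score'],2),np.round(r['point'],3).tolist()) for r in landmark_of(c,n) if r['point'][1]>.2])
    for r in regions_of(c,"cover"):
        v=rect(c,r['pixels'],.057)
        if v[1]>200: print(v)
    u,v=proj(c,[.515,.291,.055])[0].astype(int)
    cv2.imwrite(f'pics/r_{c}.png',cv2.resize(im[v-65:v+65,u-65:u+65],(400,400),interpolation=cv2.INTER_CUBIC)[:,:,::-1])
cv2.imwrite('pics/r.png',np.hstack([cv2.imread(f'pics/r_{c}.png') for c in("scene","top")]))
a=np.radians(-3.6);q=np.array([.515,.291])+.044*np.array([np.cos(a),np.sin(a)]);print(q);rows(*q,.1,-3.6)
E
```

```text
time: 11.0
ee_pos: [0.4975, 0.2928, 0.1426]
eef_rot: [0.729, 0.684, 0.002, 0.001]
ft_force: [0.0, 0.5, -0.5]
grip_width: 0.0348
gripper_force: 0.0
scene latch_grip [(0.45, [0.564, 0.288, 0.084])]
scene handle_grip [(0.97, [0.495, 0.296, 0.082])]
scene cover [(0.72, [0.513, 0.288, 0.056])]
(516.2, 292.4, 151.8, 111.5, -3.18)
top latch_grip [(0.56, [0.558, 0.288, 0.082])]
top handle_grip [(0.67, [0.498, 0.292, 0.083])]
top cover [(0.85, [0.511, 0.289, 0.052])]
(516.5, 286.9, 150.9, 106.2, -2.86)
[0.55891318 0.28823722]
[-0.0001  0.0626  0.0394] [-0.0005  0.0003 -0.0002]
```

View pics/r.png

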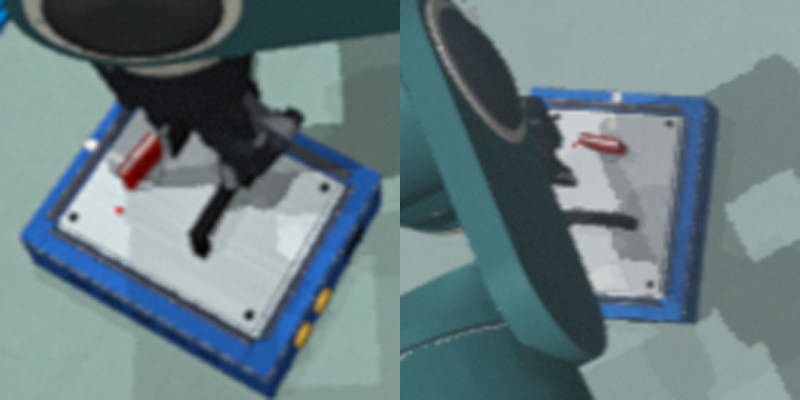

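The cover is seated in the recess in both views, latch end to the white mark, wing still near open. Moving to the latch now.

```bash
python3 -m pendant '0.035 0 0.02 0 0 0 0;0.035 0 0.045 0 0 0 0;0.035 0 0.0625 0 0 0 0;0.035 0 0.0625 0.02 0 0 0;0.035 0 0.0625 0.045 0 0 0;0.035 0 0.0625 0.065 0 0 0;0.035 0 0.0625 0.075 0 0 0;0.035 0 0.0625 0.075 0 0 0;0.035 0 0.0625 0.075 0 0 0' 25
python3 - <<'E'
from h import *
for c in("scene","top"):
    im=camera(c)
    u,v=proj(c,[.54,.291,.07])[0].astype(int)
    cv2.imwrite(f'pics/t_{c}.png',cv2.resize(im[v-50:v+50,u-50:u+50],(400,400),interpolation=cv2.INTER_CUBIC)[:,:,::-1])
cv2.imwrite('pics/t.png',np.hstack([cv2.imread(f'pics/t_{c}.png') for c in("scene","top")]))
E
```

```text
time: 12.4
ee_pos: [0.5593, 0.2886, 0.0658]
eef_rot: [0.729, 0.685, 0.0, 0.0]
ft_force: [-0.5, 0.5, 0.6]
grip_width: 0.0351
gripper_force: 0.0
```

View pics/t.png

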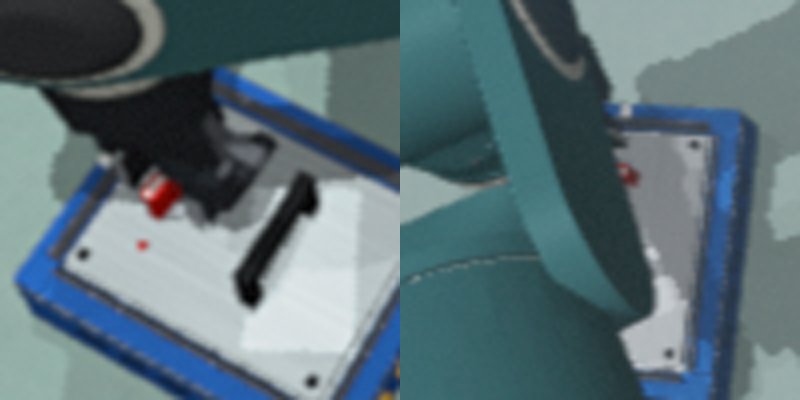

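The red wing at (158,195) stands between the fingers, so I'm closing and turning.

```bash
python3 -m pendant '0 0 0 0 0 0 0;0 0 0 0 0 0 0;0 0 0 0 0 0 0;0 0 0 0 0 0 0;0 0 0 0 0 0 0' 25
python3 -m pendant '0 0 0 0 0 0 0.1;0 0 0 0 0 0 0.2;0 0 0 0 0 0 0.3;0 0 0 0 0 0 0.4;0 0 0 0 0 0 0.5;0 0 0 0 0 0 0.6;0 0 0 0 0 0 0.7;0 0 0 0 0 0 0.8;0 0 0 0 0 0 0.9;0 0 0 0 0 0 1;0 0 0 0 0 0 1.1;0 0 0 0 0 0 1.2;0 0 0 0 0 0 1.3;0 0 0 0 0 0 1.4;0 0 0 0 0 0 1.5;0 0 0 0 0 0 1.571;0 0 0 0 0 0 1.571;0 0 0 0 0 0 1.571'
```

```text
time: 13.0
ee_pos: [0.5592, 0.2885, 0.0652]
eef_rot: [0.729, 0.684, 0.0, 0.0]
ft_force: [2.2, 0.3, 2.2]
grip_width: 0.0092
gripper_force: 29.2
time: 14.8
ee_pos: [0.559, 0.2882, 0.065]
eef_rot: [1.0, -0.031, 0.0, 0.0]
ft_force: [1.4, -2.4, 1.8]
grip_width: 0.0092
gripper_force: 29.3
```

Turned. I'll release, rise and check the line.

```bash
python3 -m pendant '0.03 0 0 0 0 0 0;0.03 0 0 0 0 0 0;0.03 0 0 0 0 0 0;0.03 0 0 -0.02 0 0 0;0.03 0 0 -0.05 0 0 0;0.03 0 0 -0.09 0 0 0;0.03 0 0 -0.12 0 0 0;0.03 0.06 0 -0.12 0 0 0;0.03 0.1 0 -0.12 0 0 0;0.03 0.12 0 -0.12 0 0 0;0.03 0.12 0 -0.12 0 0 0'
python3 - <<'E'
from h import *
s=arm.observe();print(s['q'],R.from_quat(s['eef_rot']).as_matrix().round(2).tolist())
for c in("scene","top"):
    im=camera(c)
    for n in("latch_grip","handle_grip","cover"):
        print(c,n,[(round(r['score'],2),np.round(r['point'],3).tolist()) for r in landmark_of(c,n) if r['point'][1]>.2])
    for r in regions_of(c,"cover"):
        v=rect(c,r['pixels'],.057)
        if v[1]>200: print(v)
    for r in regions_of(c,"latch"):
        v=rect(c,r['pixels'],.085)
        if v[1]>200: print('latch',v)
    u,v=proj(c,[.52,.291,.055])[0].astype(int)
    cv2.imwrite(f'pics/w_{c}.png',cv2.resize(im[v-55:v+55,u-55:u+55],(400,400),interpolation=cv2.INTER_CUBIC)[:,:,::-1])
cv2.imwrite('pics/w.png',np.hstack([cv2.imread(f'pics/w_{c}.png') for c in("scene","top")]))
E
```

```text
time: 15.9
ee_pos: [0.6806, 0.2801, 0.1835]
eef_rot: [0.999, -0.032, -0.001, 0.0]
ft_force: [0.2, -0.5, -1.0]
grip_width: 0.0301
gripper_force: 0.0
[ 3.55845589e-01  2.63629098e-01  1.35060204e+00 -8.07620236e-05
  1.52876608e+00  1.99074606e+00] [[1.0, -0.06, -0.0], [-0.06, -1.0, -0.0], [-0.0, 0.0, -1.0]]
scene latch_grip [(0.72, [0.562, 0.287, 0.083])]
scene handle_grip [(0.65, [0.496, 0.295, 0.087]), (0.21, [0.559, 0.285, 0.084])]
scene cover [(0.81, [0.513, 0.293, 0.054])]
(514.2, 292.2, 152.6, 113.0, -3.13)
latch (554.7, 293.1, 39.8, 25.2, -36.46)
top latch_grip [(0.62, [0.555, 0.288, 0.082])]
top handle_grip [(0.81, [0.495, 0.292, 0.079])]
top cover [(0.64, [0.497, 0.292, 0.079]), (0.6, [0.512, 0.29, 0.053])]
(525.1, 244.3, 156.1, 58.9, 20.21)
```

View pics/w.png

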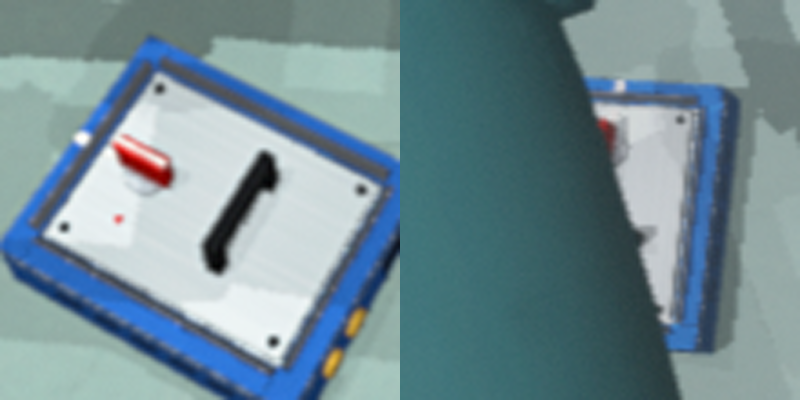

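Latch wing and white line lie along cover x in line with the rim mark (83,137), and the cover is seated. For the press, I'll set the spread fingers on the plate at its middle, between bar and wing.

```bash
python3 -m pendant '0.05 -0.03 0 0 0 0 0;0.05 -0.07 0 0 0 0 0;0.05 -0.11 0 0 0 0 0;0.05 -0.15 -0.001 0 0 0 0;0.05 -0.161 -0.0015 0 0 0 0;0.05 -0.161 -0.0015 0.03 0 0 0;0.05 -0.161 -0.0015 0.07 0 0 0;0.05 -0.161 -0.0015 0.1 0 0 0;0.05 -0.161 -0.0015 0.11 0 0 0;0.05 -0.161 -0.0015 0.11 0 0 0;0.05 -0.161 -0.0015 0.11 0 0 0' 60
python3 -m pendant '0.05 0 0 0.003 0 0 0;0.05 0 0 0.006 0 0 0;0.05 0 0 0.009 0 0 0;0.05 0 0 0.012 0 0 0;0.05 0 0 0.015 0 0 0;0.05 0 0 0.015 0 0 0;0.05 0 0 0.015 0 0 0'
```

```text
time: 17.6
ee_pos: [0.5189, 0.2928, 0.0766]
eef_rot: [0.999, -0.032, 0.001, -0.0]
ft_force: [0.5, -0.0, 0.4]
grip_width: 0.0499
gripper_force: 0.0
time: 18.3
ee_pos: [0.5181, 0.2925, 0.0598]
eef_rot: [0.999, -0.032, -0.0, 0.0]
ft_force: [0.1, -0.9, 0.2]
grip_width: 0.0499
gripper_force: 0.0
```

```bash
python3 -m pendant '0.05 0 0 0.001 0 0 0;0.05 0 0 0.002 0 0 0;0.05 0 0 0.003 0 0 0;0.05 0 0 0.004 0 0 0;0.05 0 0 0.004 0 0 0;0.05 0 0 0.004 0 0 0'
python3 -m pendant '0.05 0 0 0.001 0 0 0;0.05 0 0 0.002 0 0 0;0.05 0 0 0.002 0 0 0;0.05 0 0 0.002 0 0 0'
```

```text
time: 18.9
ee_pos: [0.5181, 0.2925, 0.0559]
eef_rot: [1.0, -0.032, -0.0, 0.0]
ft_force: [0.6, -0.1, -0.9]
grip_width: 0.0504
gripper_force: 0.0
time: 19.3
ee_pos: [0.5182, 0.2925, 0.054]
eef_rot: [1.0, -0.032, 0.0, -0.0]
ft_force: [-0.7, -1.3, 1.7]
grip_width: 0.0501
gripper_force: 0.7
```

```bash
for i in 1 2; do python3 -m pendant '0.05 0 0 0.0005 0 0 0;0.05 0 0 0.001 0 0 0;0.05 0 0 0.0015 0 0 0;0.05 0 0 0.0015 0 0 0;0.05 0 0 0.0015 0 0 0' | grep -E "ee_pos|ft_f|grip"; done
```

```text
ee_pos: [0.5182, 0.2925, 0.0525]
ft_force: [-0.5, -0.4, 3.8]
grip_width: 0.05
gripper_force: 1.8
ee_pos: [0.5182, 0.2925, 0.051]
ft_force: [-1.7, -1.7, 6.2]
grip_width: 0.0498
gripper_force: 2.9
```

```bash
for i in 1 2; do python3 -m pendant '0.05 0 0 0.0003 0 0 0;0.05 0 0 0.0006 0 0 0;0.05 0 0 0.0008 0 0 0;0.05 0 0 0.0008 0 0 0;0.05 0 0 0.0008 0 0 0' | grep -E "ee_pos|ft_f|grip"; done
```

```text
ee_pos: [0.5182, 0.2925, 0.0509]
ft_force: [-5.4, -2.7, 12.8]
grip_width: 0.0502
gripper_force: 6.6
ee_pos: [0.5183, 0.2925, 0.0509]
ft_force: [-9.6, -4.8, 20.9]
grip_width: 0.0501
gripper_force: 10.7
```

The height has stopped at 0.0509 m while the force rose steeply to 21 N, so the cover is on the rigid ledge. One numeric check (no views left), then I'll hand in.

Run:
```python
from h import *
camera("scene")
for n in("latch_grip","cover","handle_grip"): print(n,[(round(r['score'],2),np.round(r['point'],3).tolist()) for r in landmark_of("scene",n) if r['point'][1]>.2])
print([rect("scene",r['pixels'],.054) for r in regions_of("scene","cover")])
s=arm.observe();print(s['time'],s['ft_force'],s['ee_pos'])
print(ticket.finish_job())
```

```text
latch_grip []
cover [(0.77, [0.512, 0.29, 0.05]), (0.22, [0.493, 0.292, 0.081])]
handle_grip [(0.75, [0.491, 0.294, 0.081])]
[(513.3, 292.9, 148.8, 110.6, -3.13), (550.5, 72.1, 44.8, 44.5, -64.17)]
21.55 [-8.72482919 -4.64398554 22.58999541] [0.51824098 0.2925642  0.05089412]
the job is handed in; nothing more can be done
None
```

The job is handed in at about 21.6 s of the 54 s: the cover is in the recess with its latch turned to the marks, and it is held pressed onto the ledge at about 22 N. The final press was confirmed by force, height and camera measurements rather than a picture, and no verdict came back.

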